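# Snap the lid onto a parts box

### The arm

A 7-joint arm with a two-finger parallel gripper is mounted at the origin on the work surface. World frame = base frame: x ahead of the robot, y to its left, z up, the work surface at z = 0. Lengths are in m, angles in rad, forces in N, time in s.
With the tool pointing down it reaches from about 0.4 to 0.9 m from the base axis. Payload 5.5 kg.
Tool frame: the origin (TCP) lies at the very end of the fingers, on their centre line; the grasp point (between the pads) lies 19 mm behind it (manip.grasp_offset is the distance from the TCP to the grasp point, in m); x points along the fingers, y is the direction in which the jaws open and shut, and the axes are right-handed (so a half turn about x gives the same grasp; the last joint's range is limited). The gripper opens to 85 mm and grips with 20 to 120 N. Pads are 22 mm wide; open, the fingers measure 114 mm over their backs; the gripper's body (76 mm by 85 mm) begins 54 mm behind the grasp point. The pads swing forward as they close: fully open they stand 13 mm farther back than shut.
Start: joints at [1.366, 0.501, -0.427, 1.55, 0.221, 1.138, -0.21], TCP at [0.293, -0.58, 0.231] pointing down, gripper open.
Joint ranges: [-2.88, 2.88], [-0.31, 2.03], [-1.54, 1.56], [0.2, 2.42], [-1.41, 4.55], [0.19, 2.02], [-2.57, 2.57]. Speed limits (rad/s): [2.57, 2.57, 3.14, 3.14, 3.14, 3.14, 3.14].

### API

Orientations are given as a rotation vector (axis times angle).
In Python, from station import manip gives the robot as it stands.
- The arm moves only by the shell command python3 -m crank 'ROWS' [FORCE]. ROWS is JSON, a list of rows, each an object of numbers: "tx", "ty", "tz": the shift along the tool's x, y, z in m; "ax", "ay", "az": the turn, a rotation vector about the tool's x, y, z in degrees; "jaw": the opening, from -1 (shut) to 1 (fully open), so that 0 is half open. In form: [{"tx": .., "ty": .., "tz": .., "ax": .., "ay": .., "az": .., "jaw": ..}, ...]. A call has 1 to 12 rows; each row is the pose to reach, as a shift and turn from the pose commanded when the call began, along the tool's axes at that moment; what a row does not reach only later rows make up. A row lasts 1/10 s, in which the tool goes at most 50 mm and 8.59 degrees, less where a joint would pass 70% of its speed; a pose out of reach is approached as far as the arm can. A call with a gripper value outside its range is refused whole. The fingers move at their own pace and stop on an object; FORCE is the grip in N (left out, the last holds). Time passes only in rows, so rows that repeat a pose let the fingers close. It gives the time, the measured TCP pose, the force and the opening at its end, in the units of the state.
- manip.read_state(): the state, without advancing time (a new reading comes with each control period).
- manip.grab_frame(name): name is "scene" or "side" or "wrist"; returns (picture, depth): 400x640x3 uint8, red, green, blue; 400x640 float32, m along the optical axis (not along the pixel's ray), 0 where there is no reading.
- manip.calibration(name): a dict with "vfov" (degrees; the focal length in pixels is half the picture's height over the tangent of half this angle, whatever the lens; pixels are square), "cx", "cy" (the principal point, pixels), "k1" (the pictures are not rectified: a ray, as slopes to the right and down, at radius r is drawn at 1 + k1 r^2 times it, then the intrinsics apply), "cam_to_world" (4x4, takes a point from camera to world coordinates); the wrist camera has in their place "hand_eye" (4x4, takes a point from camera to tool coordinates, whose origin is the TCP and whose axes are the tool frame's). Camera axes: x right, y up, looking along -z (the intrinsics and any distortion apply to the point x, -y, -z); pixel columns grow to the right and rows downward; lengths in m; the calibration is good to about 2 mm. A picture is of the moment at which its call begins: read the wrist's pose just before it. calibration takes no time and is no camera call.
- manip.close_job(): hands the job in, once; it reports no verdict.
The state is a dict: "t": time; "joint_positions": joint angles; "dq": joint speeds; "joint_torque": joint torques, N m; "tcp_pos": TCP position; "orientation": TCP orientation; "wrist_force": force on the tool from outside, world axes, zero at the start; "wrist_torque": the same for the moment, N m; "gripper_width": finger opening in m.
Only numpy, scipy, OpenCV 4.12 (cv2) and the standard library are available. Lean on these libraries where they do the work, as an engineer would, in place of code of your own. Each camera call takes 0.05 s, during which the arm holds its last target.

### The job

Close the blue parts box: lay its own lid, the larger of the two loose grey ones, flat on the rim between the box's four orange spring catches, then press down the white pad of each of the lid's four tabs, one after another, until every tab has snapped under its catch and the lid sits level and fully home. Press firmly but do not lean on it: a tab cracks under more than 80 N. Let go at the end, and leave the smaller lid and everything else on the bench where it is.

Things in the scene. Friction and masses are not known exactly. Their poses are not given: they have to be found in the camera images.
- box: Blue open parts box with a divider and loose components inside, fixed on the bench. Outside 180 (along its x) x 140 (along its y) mm, walls 4 mm, flat rim 55 mm high. Origin: centre of its underside; z up. An orange spring catch stands at the middle of each of the four sides.
- box_rim (a point): Centre of the box's mouth at rim height, 55 mm above the box's underside: the closed lid's underside lies here. The four catches stand outside the rim; each has a nose (its lowest inner edge, 62.5 to 64.5 mm above the box's underside), and above it the inner face slopes outward, 26 degrees from vertical, to 27 mm above the rim. 1.5 mm play is left between nose and a flush tab.
- lid: The box's own lid, loose: grey plate 180 (its x) x 140 (its y) x 6 mm, 260 g (give or take 20 per cent), black handle bar along its x at the centre, 70 long, 16 wide, 28 mm above the plate; a springy tab in the middle of each side; four tapered feet 8 mm high at the corners underneath that drop inside the box's walls with 2 mm to spare. Origin: centre of the plate's underside, 8 mm above the bench at the start. Fits with its x along the box's x, either way round.
- spare_lid: A smaller grey lid, 140 x 100 mm, same handle, no white pads. It belongs to another box: leave it alone. Origin: centre of its plate's underside.
- tab1 (a joint): Springy snap tab in the middle of the lid's +x short side, 40 mm deep (inward from the lid's edge) x 44 mm wide, 6 mm thick, hinged at its inner end: radians bent down. 0 = free, its outer end standing up (0.38 rad); 0.38 = flush with the plate; about 0.34 when held by a catch. Below 0.3 it is not caught and springs back up.
- pad1 (a point): Middle of the white press pad (20 x 34 mm) on top of tab1, 18 mm from the tab's hinge, so about 68 mm from the lid's centre along its x. Moves with the tab: about 6 mm above the lid's underside when the tab is flush, 13 mm when it stands up. Here the closed fingertips clear the catch, whose nose is 18 mm farther out.
- catch1 (a joint): Spring catch at the middle of the box's +x short side (30 mm wide): how far it is pushed outward, m. 0 = at rest, its nose 4 mm inward of the box's outer face; at most 0.009. A tab's outer edge pushes it out about 4 mm in passing, then it springs back over the tab. Takes roughly 8 to 16 N pressed on the pad (hidden friction varies); after that the tab stops hard on the rim.
- tab2 (a joint): Springy snap tab in the middle of the lid's +y long side, 40 mm deep (inward from the lid's edge) x 44 mm wide, 6 mm thick, hinged at its inner end: radians bent down. 0 = free, its outer end standing up (0.38 rad); 0.38 = flush with the plate; about 0.34 when held by a catch. Below 0.3 it is not caught and springs back up.
- pad2 (a point): Middle of the white press pad (20 x 34 mm) on top of tab2, 18 mm from the tab's hinge, so about 48 mm from the lid's centre along its y. Moves with the tab: about 6 mm above the lid's underside when the tab is flush, 13 mm when it stands up. Here the closed fingertips clear the catch, whose nose is 18 mm farther out.
- catch2 (a joint): Spring catch at the middle of the box's +y long side (30 mm wide): how far it is pushed outward, m. 0 = at rest, its nose 4 mm inward of the box's outer face; at most 0.009. A tab's outer edge pushes it out about 4 mm in passing, then it springs back over the tab. Takes roughly 8 to 16 N pressed on the pad (hidden friction varies); after that the tab stops hard on the rim.
- tab3 (a joint): Springy snap tab in the middle of the lid's -x short side, 40 mm deep (inward from the lid's edge) x 44 mm wide, 6 mm thick, hinged at its inner end: radians bent down. 0 = free, its outer end standing up (0.38 rad); 0.38 = flush with the plate; about 0.34 when held by a catch. Below 0.3 it is not caught and springs back up.
- pad3 (a point): Middle of the white press pad (20 x 34 mm) on top of tab3, 18 mm from the tab's hinge, so about 68 mm from the lid's centre along its x. Moves with the tab: about 6 mm above the lid's underside when the tab is flush, 13 mm when it stands up. Here the closed fingertips clear the catch, whose nose is 18 mm farther out.
- catch3 (a joint): Spring catch at the middle of the box's -x short side (30 mm wide): how far it is pushed outward, m. 0 = at rest, its nose 4 mm inward of the box's outer face; at most 0.009. A tab's outer edge pushes it out about 4 mm in passing, then it springs back over the tab. Takes roughly 8 to 16 N pressed on the pad (hidden friction varies); after that the tab stops hard on the rim.
- tab4 (a joint): Springy snap tab in the middle of the lid's -y long side, 40 mm deep (inward from the lid's edge) x 44 mm wide, 6 mm thick, hinged at its inner end: radians bent down. 0 = free, its outer end standing up (0.38 rad); 0.38 = flush with the plate; about 0.34 when held by a catch. Below 0.3 it is not caught and springs back up.
- pad4 (a point): Middle of the white press pad (20 x 34 mm) on top of tab4, 18 mm from the tab's hinge, so about 48 mm from the lid's centre along its y. Moves with the tab: about 6 mm above the lid's underside when the tab is flush, 13 mm when it stands up. Here the closed fingertips clear the catch, whose nose is 18 mm farther out.
- catch4 (a joint): Spring catch at the middle of the box's -y long side (30 mm wide): how far it is pushed outward, m. 0 = at rest, its nose 4 mm inward of the box's outer face; at most 0.009. A tab's outer edge pushes it out about 4 mm in passing, then it springs back over the tab. Takes roughly 8 to 16 N pressed on the pad (hidden friction varies); after that the tab stops hard on the rim.
- red_bin: Red open-fronted stock bin 150 x 100 x 75 mm with parts in it, at the left. Bystander: leave it where it is. Origin: underside centre (screwdriver: in the tool).
- carton: Brown carton 160 x 120 x 70 mm, at the right. Bystander: leave it where it is. Origin: underside centre (screwdriver: in the tool).
- reel: Black component reel, 90 mm across, 20 mm high, lying near the robot. Bystander: leave it where it is. Origin: underside centre (screwdriver: in the tool).
- screwdriver: Screwdriver lying near the robot. Bystander: leave it where it is. Origin: underside centre (screwdriver: in the tool).
- cleaner: Aluminium can 52 mm across, 130 mm high, at the left. Bystander: leave it where it is. Origin: underside centre (screwdriver: in the tool).
- pot: Amber jar 60 mm across, 60 mm high, at the right. Bystander: leave it where it is. Origin: underside centre (screwdriver: in the tool).
Things that resemble listed ones, but are neither listed nor needed, are in the scene too. Leave any turquoise look-alike of the lid alone.

How it is judged:
By the outcome, as a careful person would: the job done as asked, in the order asked, and still so for the second after the job is handed in, with the robot touching nothing.
It also fails if it takes over 72 s, if anything falls off the work surface, if the arm or the gripper's body presses on something with over 40 N, if the wrist force passes 120 N, or if a joint passes its speed limit or range.

## Working session

There is one attempt and no reset: what is moved stays moved. The work goes in short steps, Python scripts to look and compute and a shell command to move; the robot and the scene stay as the last step left them, time stands still between calls to the robot, and variables do not carry over. Pictures are saved under pics/ and viewed, and the job is handed in when it is done.

```bash
ls -la; mkdir -p pics; python3 - <<'E'
from station import manip
import cv2,numpy as np
np.set_printoptions(precision=4,suppress=True)
s=manip.read_state();print(s)
print(manip.grasp_offset)
for n in ("scene","side","wrist"):
    p,d=manip.grab_frame(n);cv2.imwrite(f"pics/{n}0.png",p[:,:,::-1]);np.save(f"pics/{n}0d.npy",d)
    print(n,manip.calibration(n))
E
```

```text
total 12
drwxr-xr-x  3 agent agent 4096 Dec  7 08:41 .
drwxr-xr-x 23 root  root  4096 Dec  7 08:41 ..
drwxr-xr-x  2 agent agent 4096 Dec  7 08:41 pics
{'t': 0.0, 'joint_positions': array([ 1.3662,  0.5019, -0.4268,  1.5514,  0.2208,  1.1383, -0.2103]), 'dq': array([-0.0008,  0.0003, -0.0009, -0.0017, -0.0011,  0.0004,  0.0008]), 'joint_torque': array([  0.0005, -56.9507,  -5.8157, -28.0934,   0.0107,   0.0119,
         0.    ]), 'tcp_pos': array([ 0.2928, -0.5796,  0.2303]), 'orientation': array([ 1.9613,  0.4695, -1.962 ]), 'wrist_force': array([ 0.0377,  1.3613, -0.6439]), 'wrist_torque': array([0.011 , 0.0321, 0.0265]), 'gripper_width': 0.08529207098121043}
0.0187
scene {'vfov': 42.4323375653458, 'cx': 320.4692103600803, 'cy': 197.59698332297512, 'k1': -0.12941095425266988, 'cam_to_world': array([[-0.15  , -0.6998,  0.6985,  1.8465],
       [ 0.9885, -0.0939,  0.1182,  0.247 ],
       [-0.0171,  0.7082,  0.7058,  1.4826],
       [ 0.    ,  0.    ,  0.    ,  1.    ]])}
side {'vfov': 55.51293952837834, 'cx': 317.5698858112641, 'cy': 202.2833797077977, 'k1': -0.06582998033834386, 'cam_to_world': array([[-0.9992,  0.0039, -0.0393,  0.4062],
       [-0.033 , -0.6284,  0.7772,  0.8395],
       [-0.0217,  0.7779,  0.628 ,  0.7653],
       [ 0.    ,  0.    ,  0.    ,  1.    ]])}
wrist {'vfov': 58.7103656469469, 'cx': 313.3804852807841, 'cy': 201.52615950089492, 'k1': -0.0475435632877332, 'hand_eye': array([[ 0.001 ,  0.3254, -0.9456, -0.1435],
       [ 1.    ,  0.0002,  0.0011, -0.0003],
       [ 0.0006, -0.9456, -0.3254, -0.0843],
       [ 0.    ,  0.    ,  0.    ,  1.    ]])}
```

View pics/scene0.png

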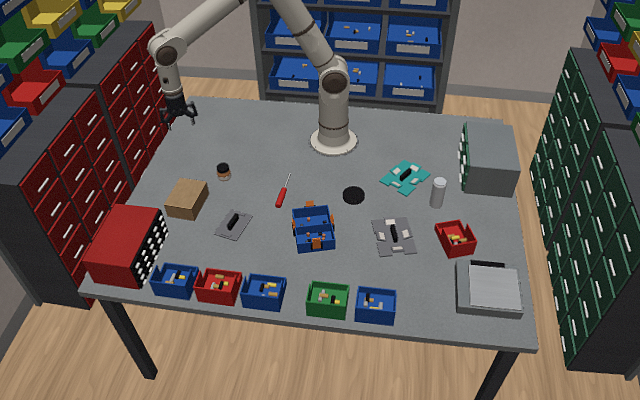

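View pics/side0.png

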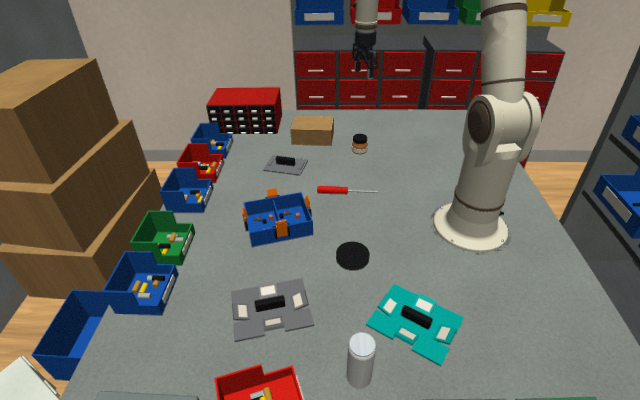

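View pics/wrist0.png

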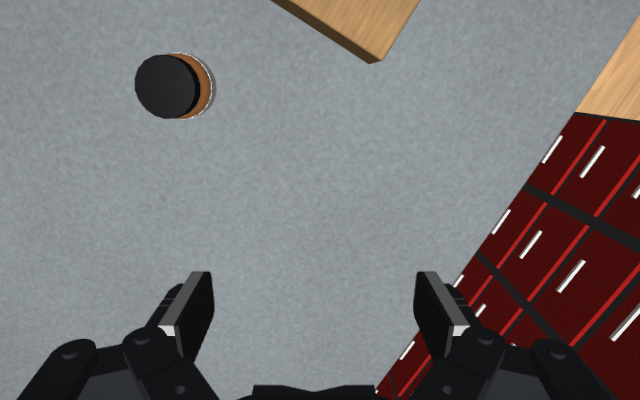

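The scene view shows the lid at about (394,236) and the box at (313,228). The side view shows the lid at (272,307) and the box at (277,218). The turquoise decoy is at (405,177) in the scene view. Next I'll measure the positions.

```bash
cat > h.py <<'E'
import numpy as np,cv2
from scipy.spatial.transform import Rotation as R
from station import manip
np.set_printoptions(precision=4,suppress=True)
def slopes(cal,uv):
    f=200/np.tan(np.radians(cal["vfov"])/2)
    K=np.array([[f,0,cal["cx"]],[0,f,cal["cy"]],[0,0,1.]])
    # drawn = s*(1+k1 r^2), r = undistorted radius: the OpenCV model
    return cv2.undistortPointsIter(np.asarray(uv,float).reshape(-1,1,2),K,np.array([cal["k1"],0,0,0.]),None,None,(3,50,1e-9)).reshape(-1,2)
def pose(cal,st=None):
    if "cam_to_world" in cal: return cal["cam_to_world"]
    T=np.eye(4);T[:3,:3]=R.from_rotvec(st["orientation"]).as_matrix();T[:3,3]=st["tcp_pos"]
    return T@cal["hand_eye"]
def plane(cal,uv,z,st=None):
    s=slopes(cal,uv);T=pose(cal,st)
    d=np.c_[s[:,0],-s[:,1],-np.ones(len(s))]@T[:3,:3].T;o=T[:3,3]
    return o+d*((z-o[2])/d[:,2])[:,None]
def cloud(cal,d,st=None):
    vv,uu=np.mgrid[0:400,0:640];s=slopes(cal,np.c_[uu.ravel(),vv.ravel()])
    z=d.ravel();p=np.c_[s[:,0]*z,-s[:,1]*z,-z];T=pose(cal,st)
    return (p@T[:3,:3].T+T[:3,3]).reshape(400,640,3)
def blobs(mask,amin=15):
    n,l,st,c=cv2.connectedComponentsWithStats(mask.astype(np.uint8))
    return [(c[i],st[i]) for i in range(1,n) if st[i,4]>=amin],l
E
python3 - <<'E'
from h import *
for n in ("scene","side"):
    cal=manip.calibration(n);im=cv2.imread(f"pics/{n}0.png");hsv=cv2.cvtColor(im,cv2.COLOR_BGR2HSV)
    d=np.load(f"pics/{n}0d.npy");P=cloud(cal,d)
    ws=(P[...,0]>.2)&(P[...,0]<1.1)&(abs(P[...,1])<.55)&(d>0)
    print(n)
    H,S,V=[hsv[...,i].astype(int) for i in range(3)]
    for nm,m in (("orange",(H>7)&(H<20)&(S>180)&(V>120)),("white",(S<40)&(V>190)),("black",(V<50)),("blue",(H>100)&(H<125)&(S>150))):
        b,l=blobs(m&ws,12)
        for i,(c,s) in enumerate(b):
            q=P[(l==l[int(0),0])*0+ (np.abs(np.arange(640)[None]-c[0])<=s[2]/2+1)*(np.abs(np.arange(400)[:,None]-c[1])<=s[3]/2+1)*(m&ws)>0]
            print(nm,c,s[2:],np.median(q,0),"zmax",np.percentile(q[:,2],95))
E
```

```text
scene
orange [309.     203.3421] [ 8  6 38] [ 0.4853 -0.0284  0.0705] zmax 0.08209422066421958
orange [331.6522 218.5652] [ 4 10 23] [0.5559 0.0687 0.0712] zmax 0.08099010528542742
orange [293.1765 223.1176] [ 3 10 17] [ 0.6004 -0.0687  0.077 ] zmax 0.08343339896597332
orange [316.5135 243.2703] [ 8 11 37] [0.6619 0.0299 0.0461] zmax 0.07791003242965694
white [169.9524  37.4762] [11  7 21] [ 0.3028 -0.5376  0.6466] zmax 0.6500931343766747
white [439.8723 180.4681] [12  8 47] [0.3529 0.4628 0.1294] zmax 0.13517028490492283
white [390.0541 221.4324] [ 9  6 37] [0.4902 0.2867 0.0192] zmax 0.02406894601890776
white [405.2963 233.2963] [ 6  7 27] [0.5437 0.346  0.0199] zmax 0.0242456769824158
white [381.72 235.36] [ 6  7 25] [0.5675 0.2603 0.0192] zmax 0.025923426252572393
black [170.9688  56.0312] [ 12  19 128] [ 0.3241 -0.5365  0.5842] zmax 0.610845351693445
black [186.744  106.4167] [ 21  34 168] [ 0.2872 -0.5414  0.3372] zmax 0.4125334941524475
black [222.5102 167.6224] [12 10 98] [ 0.3135 -0.4276  0.0575] zmax 0.06440357371000736
black [404.9706 174.3235] [11 12 68] [0.2317 0.3329 0.
[... 3876 characters left out ...]
941 277.6275] [13  5 51] [0.8454 0.2336 0.0282] zmax 0.031449373701346095
black [269.4814 303.2702] [ 30  16 322] [0.5512 0.3084 0.0377] zmax 0.04354347903286711
black [413.7535 315.6092] [ 25  23 284] [0.2233 0.3375 0.0381] zmax 0.04270298564851569
black [256.     398.3846] [ 8  3 13] [0.5522 0.5214 0.018 ] zmax 0.019443455292770383
blue [211.281  136.9957] [ 40  36 701] [ 0.8801 -0.4963  0.0427] zmax 0.08331194815547788
blue [183.5019 190.425 ] [  53   44 1546] [ 0.8904 -0.1304  0.036 ] zmax 0.08150421569302693
blue [277.6433 217.8631] [  69   53 2330] [ 0.5745 -0.0233  0.0196] zmax 0.05320422514867181
blue [137.1752 283.5898] [  76   64 2962] [0.894  0.2552 0.0349] zmax 0.0837343236899243
```

```bash
python3 - <<'E'
import cv2
a=cv2.imread("pics/scene0.png")[190:270,200:430];b=cv2.imread("pics/side0.png")[170:350,200:370]
cv2.imwrite("pics/c1.png",cv2.resize(a,None,fx=3.4,fy=3.4));cv2.imwrite("pics/c2.png",cv2.resize(b,None,fx=3.3,fy=3.3))
E
```

```text
(no output)
```

View pics/c1.png

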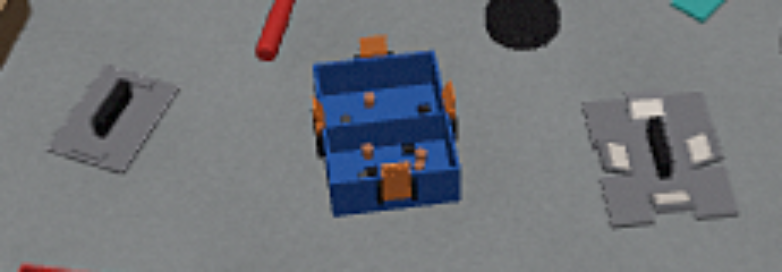

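View pics/c2.png

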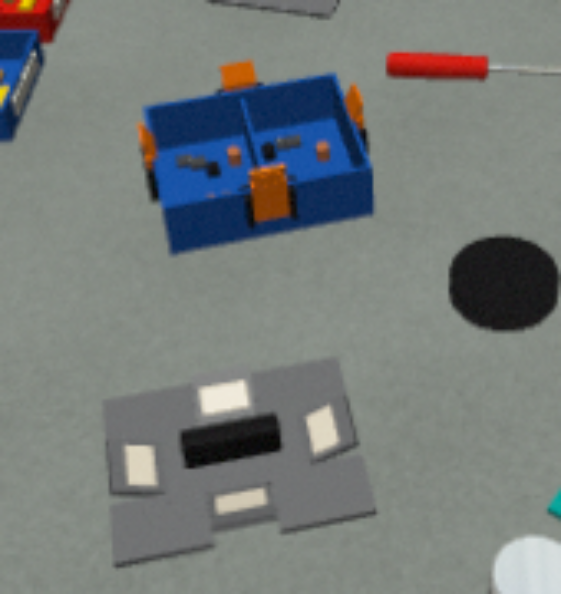

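```bash
cat >> h.py <<'E'
def togo(p,yaw_deg,flip=False):
    """shift/turn in the tool axes from the current measured pose to TCP p, tool x down, tool z along yaw"""
    st=manip.read_state();Rm=R.from_rotvec(st["orientation"]).as_matrix()
    a=np.radians(yaw_deg+(180 if flip else 0));c,s=np.cos(a),np.sin(a)
    T=np.array([[0,-s,c],[0,c,s],[-1,0,0.]])
    sh=Rm.T@(np.array(p)-st["tcp_pos"]);rv=np.degrees(R.from_matrix(Rm.T@T).as_rotvec())
    print("t %.2f"%st["t"],"tcp",st["tcp_pos"],"shift(mm)",np.round(sh*1e3,1),"turn",np.round(rv,2),"F",st["wrist_force"],"w %.4f"%st["gripper_width"])
E
python3 - <<'E'
from h import *
st=manip.read_state();print(R.from_rotvec(st["orientation"]).as_matrix())
print(st["joint_positions"])
togo((.52,.29,.27),14.8);togo((.52,.29,.27),14.8,True)
E
```

```text
[[-0.0006  0.4509 -0.8926]
 [ 0.0014 -0.8926 -0.4509]
 [-1.     -0.0015 -0.0001]]
[ 1.3662  0.5017 -0.4268  1.5512  0.2208  1.1383 -0.2103]
t 0.15 tcp [ 0.2928 -0.5797  0.2305] shift(mm) [ -38.5 -673.9 -595. ] turn [-168.     -0.13    0.01] F [ 0.648  -0.3532 -0.5818] w 0.0857
t 0.15 tcp [ 0.2928 -0.5797  0.2305] shift(mm) [ -38.5 -673.9 -595. ] turn [12.    0.01  0.09] F [ 0.648  -0.3532 -0.5818] w 0.0857
```

```bash
python3 -m crank '[{"tx":-0.04,"ty":-0.03,"tz":-0.038},{"tx":-0.04,"ty":-0.058,"tz":-0.076},{"tx":-0.04,"ty":-0.087,"tz":-0.114},{"tx":-0.04,"ty":-0.116,"tz":-0.152},{"tx":-0.04,"ty":-0.145,"tz":-0.19},{"tx":-0.04,"ty":-0.174,"tz":-0.228},{"tx":-0.04,"ty":-0.203,"tz":-0.265},{"tx":-0.04,"ty":-0.232,"tz":-0.303,"ax":3},{"tx":-0.04,"ty":-0.261,"tz":-0.341,"ax":6},{"tx":-0.04,"ty":-0.29,"tz":-0.379,"ax":12},{"tx":-0.04,"ty":-0.29,"tz":-0.379,"ax":12}]'
python3 - <<'E'
from h import *
print(manip.read_state()["joint_positions"])
togo((.53,.29,.27),14.8,True)
E
```

```text
[ 1.3662  0.5017 -0.4268  1.5512  0.2208  1.1383 -0.2103]
t 0.15 tcp [ 0.2928 -0.5797  0.2305] shift(mm) [ -38.5 -669.4 -603.9] turn [12.    0.01  0.09] F [ 0.648  -0.3532 -0.5818] w 0.0857schema error: expected keys tx, ty, tz, ax, ay, az, jaw
```

```bash
python3 -m crank '[{"tx":-0.04,"ty":-0.03,"tz":-0.038,"ax":0,"ay":0,"az":0,"jaw":1},{"tx":-0.04,"ty":-0.087,"tz":-0.114,"ax":0,"ay":0,"az":0,"jaw":1},{"tx":-0.04,"ty":-0.145,"tz":-0.19,"ax":0,"ay":0,"az":0,"jaw":1},{"tx":-0.04,"ty":-0.174,"tz":-0.228,"ax":0,"ay":0,"az":0,"jaw":1},{"tx":-0.04,"ty":-0.203,"tz":-0.265,"ax":2,"ay":0,"az":0,"jaw":1},{"tx":-0.04,"ty":-0.232,"tz":-0.303,"ax":4,"ay":0,"az":0,"jaw":1},{"tx":-0.04,"ty":-0.261,"tz":-0.341,"ax":8,"ay":0,"az":0,"jaw":1},{"tx":-0.04,"ty":-0.29,"tz":-0.379,"ax":12,"ay":0,"az":0,"jaw":1},{"tx":-0.04,"ty":-0.29,"tz":-0.379,"ax":12,"ay":0,"az":0,"jaw":1},{"tx":-0.04,"ty":-0.29,"tz":-0.379,"ax":12,"ay":0,"az":0,"jaw":1},{"tx":-0.04,"ty":-0.29,"tz":-0.379,"ax":12,"ay":0,"az":0,"jaw":1}]'
python3 - <<'E'
from h import *
print(manip.read_state()["joint_positions"])
togo((.53,.29,.27),14.8,True)
E
```

```text
t: 1.25
tcp_pos: [0.503, -0.1431, 0.2718]
orientation: [2.081, 0.284, -2.076]
wrist_force: [-0.8, -0.3, -0.2]
gripper_width: 0.0855
[ 0.7862  0.2569 -0.6546  1.8166  0.1691  1.1234 -1.2277]
t 1.25 tcp [ 0.503  -0.1431  0.2718] shift(mm) [   3.1 -410.4 -141.1] turn [ 0.61 -0.16  0.12] F [-0.7979 -0.2812 -0.1681] w 0.0855
```

```bash
python3 - <<'E'
from h import *
togo((.62,.16,.27),15.5,True)
E
```

```text
t 1.25 tcp [ 0.503  -0.1431  0.2718] shift(mm) [   2.9 -261.1 -193.3] turn [-0.09 -0.16  0.12] F [-0.7979 -0.2812 -0.1681] w 0.0855
```

```bash
python3 -m crank '[{"tx":0,"ty":-0.035,"tz":-0.026,"ax":0,"ay":0,"az":0,"jaw":1},{"tx":0,"ty":-0.07,"tz":-0.052,"ax":0,"ay":0,"az":0,"jaw":1},{"tx":0,"ty":-0.11,"tz":-0.08,"ax":0,"ay":0,"az":0,"jaw":1},{"tx":0,"ty":-0.15,"tz":-0.11,"ax":0,"ay":0,"az":0,"jaw":1},{"tx":0,"ty":-0.19,"tz":-0.14,"ax":0,"ay":0,"az":0,"jaw":1},{"tx":0,"ty":-0.23,"tz":-0.17,"ax":0,"ay":0,"az":0,"jaw":1},{"tx":0,"ty":-0.26,"tz":-0.193,"ax":0,"ay":0,"az":0,"jaw":1},{"tx":0,"ty":-0.26,"tz":-0.193,"ax":0,"ay":0,"az":0,"jaw":1},{"tx":0,"ty":-0.26,"tz":-0.193,"ax":0,"ay":0,"az":0,"jaw":1},{"tx":0,"ty":-0.26,"tz":-0.193,"ax":0,"ay":0,"az":0,"jaw":1}]'
python3 - <<'E'
from h import *
import pickle
st=manip.read_state();print(st["joint_positions"])
p,d=manip.grab_frame("wrist");cv2.imwrite("pics/w1.png",p[:,:,::-1]);pickle.dump((st,p,d),open("pics/w1.pkl","wb"))
E
```

```text
t: 2.25
tcp_pos: [0.6208, 0.148, 0.2707]
orientation: [2.083, 0.267, -2.085]
wrist_force: [0.6, -0.1, 0.2]
gripper_width: 0.0853
[ 0.2225  0.5037 -0.7083  1.5306  0.3402  1.235  -1.8522]
```

View pics/w1.png

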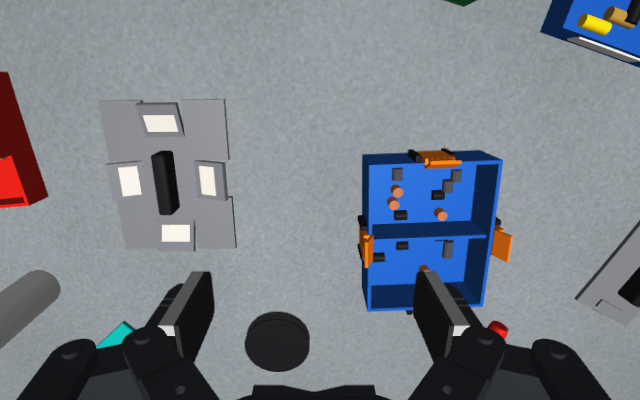

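The wrist view shows the lid at left, with its handle at about (165,182) and its pads at (160,123), (130,181), (207,180) and (176,233). The box is at right, with rim corners at about (362,155), (500,158) and (368,310).

```bash
cat >> h.py <<'E'
def lidmeas(st,p,d,near=None,name="wrist",z=.021):
    cal=manip.calibration(name);P=cloud(cal,d,st)
    hsv=cv2.cvtColor(p,cv2.COLOR_RGB2HSV).astype(int)
    m=(hsv[...,1]<60)&(hsv[...,2]>185)&(d>0)&(P[...,2]>z-.018)&(P[...,2]<z+.02)
    m&=np.hypot(P[...,0]-near[0],P[...,1]-near[1])<.11
    b,l=blobs(m,40)
    q=plane(cal,[c for c,s in b],z,st)
    for (c,s),x in zip(b,q): print(c,s[2:],x)
    return q,P,hsv
E
python3 - <<'E'
from h import *
import pickle
st,p,d=pickle.load(open("pics/w1.pkl","rb"))
q,P,hsv=lidmeas(st,p,d,(.5525,.3045))
def yaw(a,b): return np.degrees(np.arctan2(b[1]-a[1],b[0]-a[0]))
# handle: black, high
for zt in (.042,):
    m=(hsv[...,2]<60)&(np.hypot(P[...,0]-.5525,P[...,1]-.3045)<.08)&(P[...,2]>.036)
    q2=P[m];print("handle top n",len(q2),q2.mean(0),np.percentile(q2,[2,98],axis=0),cv2.minAreaRect((q2[:,:2]*1e3).astype(np.float32)))
m=(np.hypot(P[...,0]-.5525,P[...,1]-.3045)<.13)&(P[...,2]>.009)&(P[...,2]<.05)
q3=P[m];print("lid",cv2.minAreaRect((q3[:,:2]*1e3).astype(np.float32)),np.median(q3[:,2]))
H,S,V=[hsv[...,i] for i in range(3)]
m=(H>100)&(H<125)&(S>150)&(np.hypot(P[...,0]-.568,P[...,1]-.0055)<.13)&(P[...,2]>.049)&(P[...,2]<.062)
q4=P[m];print("rim",len(q4),q4[:,2].mean(),cv2.minAreaRect((q4[:,:2]*1e3).astype(np.float32)))
mo=(H>5)&(H<20)&(S>180)&(np.hypot(P[...,0]-.568,P[...,1]-.0055)<.14)&(P[...,2]>.05)
b,l=blobs(mo,10)
for c,s in b: print("catch",c,s[4],np.median(P[l==l[int(c[1]),int(c[0])]],0))
t=P[(np.hypot(P[...,0]-.6,P[...,1]-.15)<.03)];print("table z",t[:,2].mean(),t[:,2].std())
E
```

```text
[160.0797 122.9545] [ 35  17 527] [0.6165 0.3214 0.021 ]
[129.3014 180.5833] [ 24  31 564] [0.5416 0.3487 0.021 ]
[207.0574 180.1962] [ 17  30 418] [0.5649 0.2604 0.021 ]
[175.4165 233.0021] [ 29  17 473] [0.4891 0.2875 0.021 ]
handle top n 912 [0.5556 0.3025 0.0421] [[0.5227 0.2899 0.0369]
 [0.5867 0.3157 0.0445]] ((554.3986206054688, 303.342529296875), (68.77654266357422, 15.767001152038574), 14.861276626586914)
lid ((553.353759765625, 304.20025634765625), (180.03636169433594, 141.4916229248047), 14.798186302185059) 0.015713446107567725
rim 2246 0.054408502580804464 ((572.4086303710938, 0.7717742919921875), (192.4574737548828, 141.4573974609375), 17.15898323059082)
catch [439.4019 160.8435] 428 [0.6604 0.0305 0.0715]
catch [500.996  243.9599] 499 [ 0.593  -0.0667  0.0739]
catch [366.6854 247.8598] 321 [0.5527 0.0719 0.0729]
table z 0.024064033160598994 0.08628665059196985
```

```bash
python3 - <<'E'
from h import *
togo((.5535,.3043,.10),14.8,True)
E
```

```text
t 2.30 tcp [0.6209 0.1477 0.271 ] shift(mm) [ 170.8 -168.8   25.5] turn [-0.16  0.05 -0.08] F [0.1039 0.0706 0.0673] w 0.0854
```

```bash
python3 -m crank '[{"tx":0.0,"ty":-0.035,"tz":0.005,"ax":0,"ay":0,"az":0,"jaw":0.2},{"tx":0.03,"ty":-0.07,"tz":0.01,"ax":0,"ay":0,"az":0,"jaw":-0.2},{"tx":0.06,"ty":-0.11,"tz":0.016,"ax":0,"ay":0,"az":0,"jaw":-0.2},{"tx":0.09,"ty":-0.14,"tz":0.022,"ax":0,"ay":0,"az":0,"jaw":-0.2},{"tx":0.13,"ty":-0.169,"tz":0.0255,"ax":0,"ay":0,"az":0,"jaw":-0.2},{"tx":0.171,"ty":-0.169,"tz":0.0255,"ax":-0.1,"ay":0,"az":-0.1,"jaw":-0.2},{"tx":0.171,"ty":-0.169,"tz":0.0255,"ax":-0.1,"ay":0,"az":-0.1,"jaw":-0.2},{"tx":0.171,"ty":-0.169,"tz":0.0255,"ax":-0.1,"ay":0,"az":-0.1,"jaw":-0.2},{"tx":0.171,"ty":-0.169,"tz":0.0255,"ax":-0.1,"ay":0,"az":-0.1,"jaw":-0.2}]'
python3 - <<'E'
from h import *
import pickle
st=manip.read_state()
p,d=manip.grab_frame("wrist");cv2.imwrite("pics/w2.png",p[:,:,::-1]);pickle.dump((st,p,d),open("pics/w2.pkl","wb"))
togo((.5535,.3043,.018),14.8,True)
q,P,hsv=lidmeas(st,p,d,(.5525,.3045))
if len(q)==4: print(q.mean(0))
E
```

```text
t: 3.2
tcp_pos: [0.5554, 0.3063, 0.1029]
orientation: [2.089, 0.272, -2.082]
wrist_force: [0.6, 0.3, 0.5]
gripper_width: 0.0345
t 3.25 tcp [0.5555 0.3067 0.1032] shift(mm) [85.2  2.   2.9] turn [-0.05 -0.26  0.12] F [-0.2889  0.3236  1.0262] w 0.0339
[317.4092 115.8619] [  56   29 1586] [0.6169 0.3207 0.021 ]
[249.8003 214.6372] [  32   51 1367] [0.5417 0.3483 0.021 ]
[384.5489 214.4835] [  33   51 1392] [0.5652 0.2597 0.021 ]
[317.019  298.0238] [  47   27 1263] [0.4895 0.287  0.021 ]
[0.5533 0.3039 0.021 ]
```

View pics/w2.png

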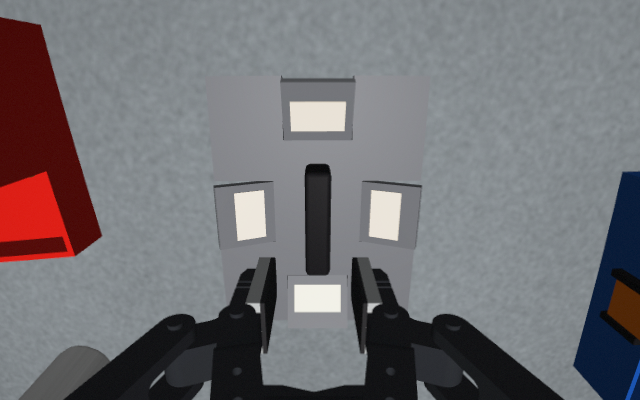

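```bash
python3 -m crank '[{"tx":0.03,"ty":0.002,"tz":0.003,"ax":0,"ay":-0.2,"az":0.1,"jaw":-0.2},{"tx":0.06,"ty":0.002,"tz":0.003,"ax":0,"ay":-0.2,"az":0.1,"jaw":-0.2},{"tx":0.075,"ty":0.002,"tz":0.003,"ax":0,"ay":-0.2,"az":0.1,"jaw":-0.2},{"tx":0.084,"ty":0.002,"tz":0.003,"ax":0,"ay":-0.2,"az":0.1,"jaw":-0.2},{"tx":0.084,"ty":0.002,"tz":0.003,"ax":0,"ay":-0.2,"az":0.1,"jaw":-0.2},{"tx":0.084,"ty":0.002,"tz":0.003,"ax":0,"ay":-0.2,"az":0.1,"jaw":-0.2},{"tx":0.084,"ty":0.002,"tz":0.003,"ax":0,"ay":-0.2,"az":0.1,"jaw":-0.2}]'
python3 - <<'E'
from h import *
togo((.5535,.3041,.018),14.8,True)
E
```

```text
t: 3.95
tcp_pos: [0.5515, 0.3054, 0.0178]
orientation: [2.082, 0.273, -2.084]
wrist_force: [0.1, 0.8, -0.1]
gripper_width: 0.0337
t 3.95 tcp [0.5515 0.3054 0.0178] shift(mm) [-0.2  1.8 -1.6] turn [0.11 0.07 0.04] F [ 0.0797  0.8005 -0.0978] w 0.0337
```

```bash
python3 -m crank '[{"tx":0,"ty":0.001,"tz":0,"ax":0,"ay":0,"az":0,"jaw":-0.2},{"tx":0,"ty":0.001,"tz":0,"ax":0,"ay":0,"az":0,"jaw":-0.5},{"tx":0,"ty":0.001,"tz":0,"ax":0,"ay":0,"az":0,"jaw":-1},{"tx":0,"ty":0.001,"tz":0,"ax":0,"ay":0,"az":0,"jaw":-1},{"tx":0,"ty":0.001,"tz":0,"ax":0,"ay":0,"az":0,"jaw":-1},{"tx":0,"ty":0.001,"tz":0,"ax":0,"ay":0,"az":0,"jaw":-1},{"tx":0,"ty":0.001,"tz":0,"ax":0,"ay":0,"az":0,"jaw":-1}]' 60
python3 - <<'E'
from h import *
togo((.5535,.3041,.2),16.8,True)
E
```

```text
t: 4.65
tcp_pos: [0.5513, 0.3037, 0.017]
orientation: [2.08, 0.272, -2.085]
wrist_force: [-0.5, -0.9, 6.5]
gripper_width: 0.0148
t 4.65 tcp [0.5513 0.3037 0.017 ] shift(mm) [-183.     0.2   -1.8] turn [-1.91  0.15 -0.01] F [-0.4536 -0.9365  6.5068] w 0.0148
```

```bash
python3 - <<'E'
import cv2
a=cv2.imread("pics/w1.png")[135:330,345:525]
cv2.imwrite("pics/c3.png",cv2.resize(a,None,fx=3,fy=3,interpolation=cv2.INTER_CUBIC))
E
```

```text
(no output)
```

View pics/c3.png

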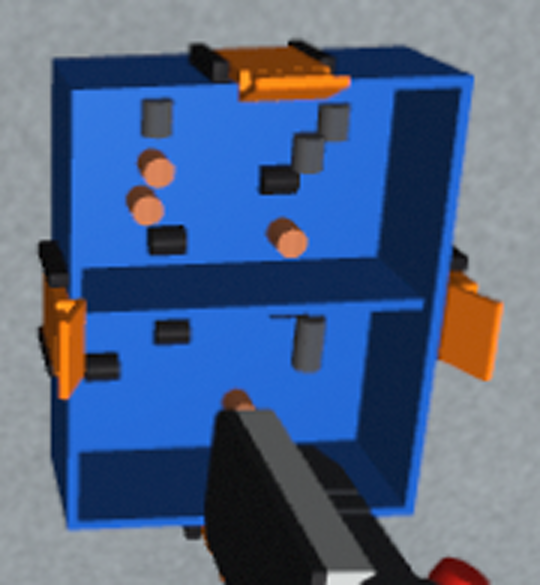

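```bash
python3 - <<'E'
from h import *
import pickle
from scipy.optimize import least_squares
st,p,d=pickle.load(open("pics/w1.pkl","rb"));cal=manip.calibration("wrist")
uv=np.array([(71,89),(473,75),(412,514),(70,527)])/3+np.array([345,135])-1/3
q=plane(cal,uv,.055,st);print(q)
print([np.linalg.norm(q[i]-q[(i+1)%4]) for i in range(4)],q.mean(0))
m=np.array([(90,70),(90,-70),(-90,-70),(-90,70)])/1e3
A=np.c_[m,np.zeros(4)];c=q.mean(0);r,e=R.align_vectors(q-c,A);print("yaw",np.degrees(r.as_rotvec()),e)
# contour-based: rim colour band via depth
P=cloud(cal,d,st);hsv=cv2.cvtColor(p,cv2.COLOR_RGB2HSV).astype(int)
H,S,V=[hsv[...,i] for i in range(3)]
k=(H>100)&(H<125)&(S>150)&(abs(P[...,2]-.055)<.002)&(V>150)&(np.hypot(P[...,0]-.57,P[...,1]-.003)<.125)
x=P[k][:,:2];print(len(x))
def f(t):
    a=t[2];Q=(x-t[:2])@np.array([[np.cos(a),-np.sin(a)],[np.sin(a),np.cos(a)]])
    dx=abs(abs(Q[:,0])-.088);dy=abs(abs(Q[:,1])-.068)
    return np.minimum(dx,dy)
s=least_squares(f,[c[0],c[1],np.radians(16.8)],loss="soft_l1",f_scale=.001,diff_step=1e-4,x_scale=[.01,.01,.1]);print(s.x[:2],np.degrees(s.x[2]),np.median(f(s.x)))
E
```

```text
[[ 0.6358  0.0937  0.055 ]
 [ 0.6765 -0.0404  0.055 ]
 [ 0.5042 -0.0929  0.055 ]
 [ 0.4647  0.0398  0.055 ]]
[np.float64(0.14015184502843425), np.float64(0.18008837882826786), np.float64(0.13847669769744322), np.float64(0.1793619904129721)] [0.5703 0.0001 0.055 ]
yaw [ 0.      0.     17.0491] 0.0015259178953486374
1262
[0.5703 0.0003] 17.047713409104293 0.0009851684888540421
```

```bash
python3 -m crank '[{"tx":-0.01,"ty":0,"tz":0,"ax":0,"ay":0,"az":0,"jaw":-1},{"tx":-0.04,"ty":0,"tz":0,"ax":0,"ay":0,"az":0,"jaw":-1},{"tx":-0.07,"ty":0,"tz":0,"ax":0,"ay":0,"az":0,"jaw":-1},{"tx":-0.11,"ty":0,"tz":0,"ax":0,"ay":0,"az":0,"jaw":-1},{"tx":-0.15,"ty":0,"tz":0,"ax":0,"ay":0,"az":0,"jaw":-1},{"tx":-0.18,"ty":0,"tz":0,"ax":-2.2,"ay":0,"az":0,"jaw":-1},{"tx":-0.18,"ty":0,"tz":0,"ax":-2.2,"ay":0,"az":0,"jaw":-1},{"tx":-0.18,"ty":0,"tz":0,"ax":-2.2,"ay":0,"az":0,"jaw":-1},{"tx":-0.18,"ty":0,"tz":0,"ax":-2.2,"ay":0,"az":0,"jaw":-1}]'
python3 - <<'E'
from h import *
import pickle
st=manip.read_state()
p,d=manip.grab_frame("wrist");cv2.imwrite("pics/w3.png",p[:,:,::-1]);pickle.dump((st,p,d),open("pics/w3.pkl","wb"))
togo((.5703,.0002,.2),17.05,True)
# lid in tool frame
q,P,hsv=lidmeas(st,p,d,st["tcp_pos"][:2]+[.002,0],z=st["tcp_pos"][2]+.003)
Rm=R.from_rotvec(st["orientation"]).as_matrix()
print((q-st["tcp_pos"])@Rm)
for a in P[120:260:20,320]: print(a)
E
```

```text
t: 5.55
tcp_pos: [0.5503, 0.3028, 0.1945]
orientation: [2.054, 0.308, -2.067]
wrist_force: [0.2, -0.8, -2.4]
gripper_width: 0.015
t 5.60 tcp [0.5503 0.3028 0.1943] shift(mm) [ -5.  295.1  69.8] turn [ 0.04  0.4  -0.04] F [ 0.2537 -0.0626 -2.452 ] w 0.0152
[313.5864 123.6042] [  93   47 4161] [0.6152 0.3231 0.1975]
[210.9805 272.4601] [  54   75 3134] [0.5384 0.3481 0.1975]
[415.8513 272.5573] [  54   74 3140] [0.5655 0.2596 0.1975]
[313.441 377.748] [  55   25 1127] [0.4929 0.2857 0.1975]
[[-0.0034 -0.0004 -0.0679]
 [-0.003  -0.0468 -0.0019]
 [-0.003   0.0457 -0.0019]
 [-0.0026 -0.0006  0.0599]]
[0.6174 0.3213 0.1999]
[0.6096 0.3188 0.1961]
[0.6011 0.316  0.1927]
[0.5929 0.3135 0.1926]
[0.5866 0.3116 0.1996]
[0.5859 0.3118 0.2197]
[0.5784 0.3094 0.2198]
```

View pics/w3.png

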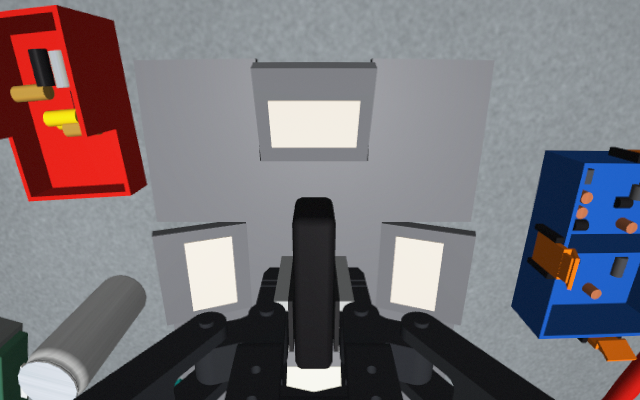

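```bash
python3 -m crank '[{"tx":0,"ty":0.03,"tz":0.007,"ax":0,"ay":0,"az":0,"jaw":-1},{"tx":0,"ty":0.065,"tz":0.016,"ax":0,"ay":0.1,"az":0,"jaw":-1},{"tx":0,"ty":0.105,"tz":0.025,"ax":0,"ay":0.2,"az":0,"jaw":-1},{"tx":0,"ty":0.15,"tz":0.036,"ax":0,"ay":0.3,"az":0,"jaw":-1},{"tx":0,"ty":0.19,"tz":0.045,"ax":0,"ay":0.4,"az":0,"jaw":-1},{"tx":0,"ty":0.23,"tz":0.055,"ax":0,"ay":0.4,"az":0,"jaw":-1},{"tx":0,"ty":0.26,"tz":0.062,"ax":0,"ay":0.4,"az":0,"jaw":-1},{"tx":0,"ty":0.285,"tz":0.068,"ax":0,"ay":0.4,"az":0,"jaw":-1},{"tx":0,"ty":0.295,"tz":0.071,"ax":0,"ay":0.4,"az":0,"jaw":-1},{"tx":0,"ty":0.295,"tz":0.071,"ax":0,"ay":0.4,"az":0,"jaw":-1},{"tx":0,"ty":0.295,"tz":0.071,"ax":0,"ay":0.4,"az":0,"jaw":-1},{"tx":0,"ty":0.295,"tz":0.071,"ax":0,"ay":0.4,"az":0,"jaw":-1}]'
python3 - <<'E'
from h import *
togo((.5686,-.0008,.115),17.05,True)
for i in range(3):
    p,d=manip.grab_frame("side")
    st=manip.read_state();print(st["tcp_pos"],st["orientation"])
cv2.imwrite("pics/s4.png",p[:,:,::-1])
E
```

```text
t: 6.8
tcp_pos: [0.57, 0.0036, 0.1964]
orientation: [2.063, 0.315, -2.056]
wrist_force: [0.0, 0.6, -2.3]
gripper_width: 0.0146
t 6.80 tcp [0.57   0.0036 0.1964] shift(mm) [81.4  3.8  3. ] turn [ 0.24 -0.21  0.08] F [ 0.0391  0.5582 -2.2758] w 0.0146
[0.5701 0.0034 0.1965] [ 2.0634  0.3149 -2.0559]
[0.5702 0.003  0.1966] [ 2.0635  0.3143 -2.0559]
[0.5702 0.0026 0.1966] [ 2.0637  0.3135 -2.0561]
```

```bash
python3 -m crank '[{"tx":0.03,"ty":0.001,"tz":0.001,"ax":0.1,"ay":-0.1,"az":0,"jaw":-1},{"tx":0.06,"ty":0.001,"tz":0.002,"ax":0.1,"ay":-0.1,"az":0,"jaw":-1},{"tx":0.081,"ty":0.001,"tz":0.002,"ax":0.1,"ay":-0.1,"az":0,"jaw":-1},{"tx":0.081,"ty":0.001,"tz":0.002,"ax":0.1,"ay":-0.1,"az":0,"jaw":-1},{"tx":0.081,"ty":0.001,"tz":0.002,"ax":0.1,"ay":-0.1,"az":0,"jaw":-1},{"tx":0.081,"ty":0.001,"tz":0.002,"ax":0.1,"ay":-0.1,"az":0,"jaw":-1},{"tx":0.081,"ty":0.001,"tz":0.002,"ax":0.1,"ay":-0.1,"az":0,"jaw":-1},{"tx":0.081,"ty":0.001,"tz":0.002,"ax":0.1,"ay":-0.1,"az":0,"jaw":-1}]'
python3 - <<'E'
from h import *
import pickle
st=manip.read_state()
p,d=manip.grab_frame("wrist");cv2.imwrite("pics/w5.png",p[:,:,::-1])
togo((.5686,-.0008,.115),17.05,True)
p,d=manip.grab_frame("side");cv2.imwrite("pics/s5.png",cv2.resize(p[140:260,200:360,::-1],None,fx=4,fy=4))
togo((.5686,-.0008,.115),17.05,True)
E
```

```text
t: 7.75
tcp_pos: [0.5698, -0.0005, 0.1166]
orientation: [2.066, 0.308, -2.058]
wrist_force: [-0.8, 0.2, -1.8]
gripper_width: 0.0147
t 7.80 tcp [ 0.5695 -0.0006  0.1164] shift(mm) [ 1.4 -0.   1. ] turn [-0.05 -0.18 -0.03] F [-0.6754  0.0508 -2.8626] w 0.0149
t 7.85 tcp [ 0.5694 -0.0006  0.1162] shift(mm) [ 1.2 -0.1  0.8] turn [-0.06 -0.16 -0.03] F [ 0.4682  0.4215 -2.3927] w 0.0149
```

View pics/w5.png

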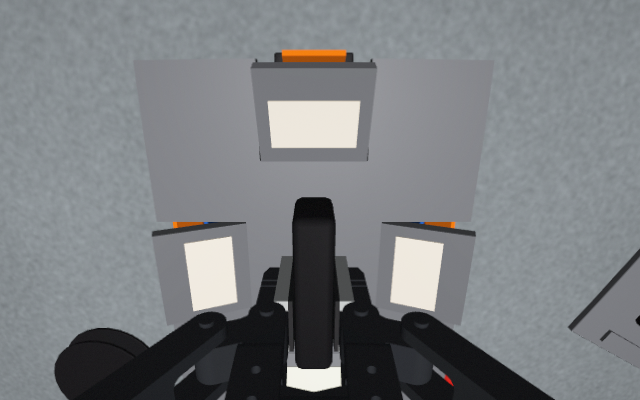

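View pics/s5.png

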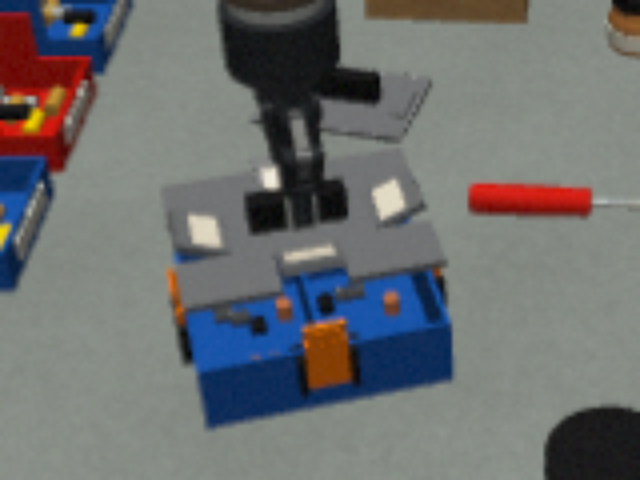

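```bash
python3 -m crank '[{"tx":0.02,"ty":0,"tz":0.001,"ax":0,"ay":-0.1,"az":0,"jaw":-1},{"tx":0.035,"ty":0,"tz":0.001,"ax":0,"ay":-0.1,"az":0,"jaw":-1},{"tx":0.04,"ty":0,"tz":0.001,"ax":0,"ay":-0.1,"az":0,"jaw":-1},{"tx":0.042,"ty":0,"tz":0.001,"ax":0,"ay":-0.1,"az":0,"jaw":-1},{"tx":0.044,"ty":0,"tz":0.001,"ax":0,"ay":-0.1,"az":0,"jaw":-1},{"tx":0.046,"ty":0,"tz":0.001,"ax":0,"ay":-0.1,"az":0,"jaw":-1}]'
python3 - <<'E'
from h import *
togo((.5686,-.0008,.063),17.05,True)
E
```

```text
t: 8.45
tcp_pos: [0.5686, -0.0006, 0.0699]
orientation: [2.063, 0.308, -2.061]
wrist_force: [0.2, 0.4, -2.5]
gripper_width: 0.0149
t 8.45 tcp [ 0.5686 -0.0006  0.0699] shift(mm) [6.9 0.2 0.1] turn [-0.04 -0.06 -0.  ] F [ 0.1866  0.3663 -2.5186] w 0.0149
```

Still free, with no contact force. Continuing down slowly.

```bash
python3 -m crank '[{"tx":0.001,"ty":0,"tz":0,"ax":0,"ay":0,"az":0,"jaw":-1},{"tx":0.0025,"ty":0,"tz":0,"ax":0,"ay":0,"az":0,"jaw":-1},{"tx":0.004,"ty":0,"tz":0,"ax":0,"ay":0,"az":0,"jaw":-1},{"tx":0.005,"ty":0,"tz":0,"ax":0,"ay":0,"az":0,"jaw":-1},{"tx":0.006,"ty":0,"tz":0,"ax":0,"ay":0,"az":0,"jaw":-1},{"tx":0.006,"ty":0,"tz":0,"ax":0,"ay":0,"az":0,"jaw":-1}]'
python3 - <<'E'
from h import *
togo((.5686,-.0008,.063),17.05,True)
E
```

```text
t: 9.05
tcp_pos: [0.5682, -0.0008, 0.064]
orientation: [2.062, 0.308, -2.062]
wrist_force: [-1.9, -0.2, 3.2]
gripper_width: 0.015
t 9.05 tcp [ 0.5682 -0.0008  0.064 ] shift(mm) [ 1.   0.1 -0.4] turn [-0.04 -0.   -0.02] F [-1.8617 -0.1844  3.239 ] w 0.0150
```

```bash
python3 -m crank '[{"tx":0.001,"ty":0,"tz":0,"ax":0,"ay":0,"az":0,"jaw":-1},{"tx":0.001,"ty":0,"tz":0,"ax":0,"ay":0,"az":0,"jaw":-1}]'
python3 - <<'E'
from h import *
togo((.5686,-.0008,.063),17.05,True)
p,d=manip.grab_frame("side");cv2.imwrite("pics/s6.png",cv2.resize(p[140:260,200:360,::-1],None,fx=4,fy=4))
P=cloud(manip.calibration("side"),d)
# plate plane from pixels away from tabs
k=(np.hypot(P[...,0]-.57,P[...,1])<.12)&(P[...,2]>.03)&(P[...,2]<.08)
hsv=cv2.cvtColor(p,cv2.COLOR_RGB2HSV);k&=(hsv[...,1]<40)&(hsv[...,2]>70)&(hsv[...,2]<140)
a=np.radians(17.05);Q=(P[k][:,:2]-[.5703,.0002])@np.array([[np.cos(a),-np.sin(a)],[np.sin(a),np.cos(a)]])
c=(abs(Q[:,0])>28)|True
for sx in(1,-1):
  for sy in (1,-1):
    s=(Q[:,0]*sx>.03)&(Q[:,1]*sy>.028)
    if s.sum(): print(sx,sy,s.sum(),np.median(P[k][s,2]))
E
```

```text
t: 9.25
tcp_pos: [0.5681, -0.0008, 0.064]
orientation: [2.061, 0.307, -2.061]
wrist_force: [-5.7, -0.3, 12.3]
gripper_width: 0.015
t 9.25 tcp [ 0.5681 -0.0008  0.064 ] shift(mm) [ 1.   0.1 -0.4] turn [-0.05  0.01 -0.06] F [-5.7205 -0.2755 12.2624] w 0.0150
1 1 227 0.05991220936480235
1 -1 163 0.0597282447813825
-1 1 220 0.05994319824279454
-1 -1 143 0.05983795174531137
```

View pics/s6.png

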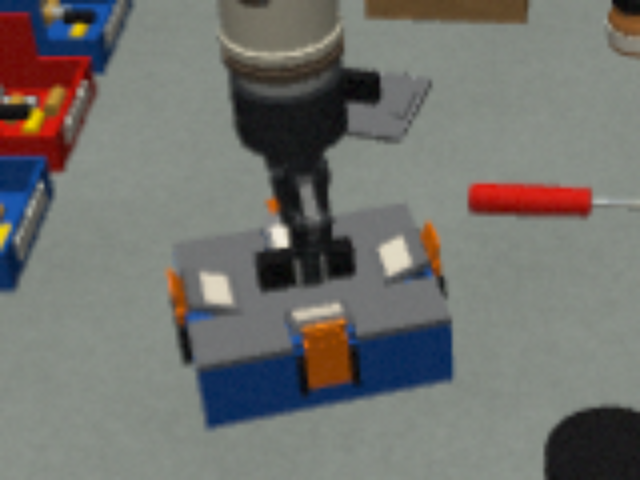

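The lid is seated level. I'll ease the force, release slightly and go straight up.

```bash
python3 -m crank '[{"tx":-0.001,"ty":0,"tz":0,"ax":0,"ay":0,"az":0,"jaw":-1},{"tx":-0.0015,"ty":0,"tz":0,"ax":0,"ay":0,"az":0,"jaw":-0.5},{"tx":-0.002,"ty":0,"tz":0,"ax":0,"ay":0,"az":0,"jaw":-0.35},{"tx":-0.002,"ty":0,"tz":0,"ax":0,"ay":0,"az":0,"jaw":-0.35},{"tx":-0.01,"ty":0,"tz":0,"ax":0,"ay":0,"az":0,"jaw":-0.35},{"tx":-0.03,"ty":0,"tz":0,"ax":0,"ay":0,"az":0,"jaw":-0.35},{"tx":-0.07,"ty":0,"tz":0,"ax":0,"ay":0,"az":0,"jaw":-0.35},{"tx":-0.11,"ty":0,"tz":0,"ax":0,"ay":0,"az":0,"jaw":-0.5},{"tx":-0.11,"ty":0,"tz":0,"ax":0,"ay":0,"az":0,"jaw":-1},{"tx":-0.11,"ty":0,"tz":0,"ax":0,"ay":0,"az":0,"jaw":-1},{"tx":-0.11,"ty":0,"tz":0,"ax":0,"ay":0,"az":0,"jaw":-1}]'
python3 - <<'E'
from h import *
import pickle
st=manip.read_state()
p,d=manip.grab_frame("wrist");cv2.imwrite("pics/w7.png",p[:,:,::-1]);pickle.dump((st,p,d),open("pics/w7.pkl","wb"))
q,P,hsv=lidmeas(st,p,d,(.5703,.0002),z=.068)
print(q.mean(0));togo((.5703,.0002,.17),17.05,True)
E
```

```text
t: 10.4
tcp_pos: [0.5673, -0.0011, 0.1718]
orientation: [2.061, 0.308, -2.063]
wrist_force: [-1.3, -0.2, 0.4]
gripper_width: -0.0001
[313.417 103.359] [  52   28 1415] [0.633  0.0196 0.068 ]
[250.9248 196.0613] [  30   48 1224] [0.5567 0.0443 0.068 ]
[375.8653 196.0133] [  29   47 1203] [ 0.5835 -0.0433  0.068 ]
[0.5911 0.0069 0.068 ]
t 10.45 tcp [ 0.5671 -0.001   0.1714] shift(mm) [ 1.4 -0.2 -3.4] turn [-0.05  0.12  0.04] F [-0.6068  0.4658 -0.7674] w 0.0003
```

View pics/w7.png

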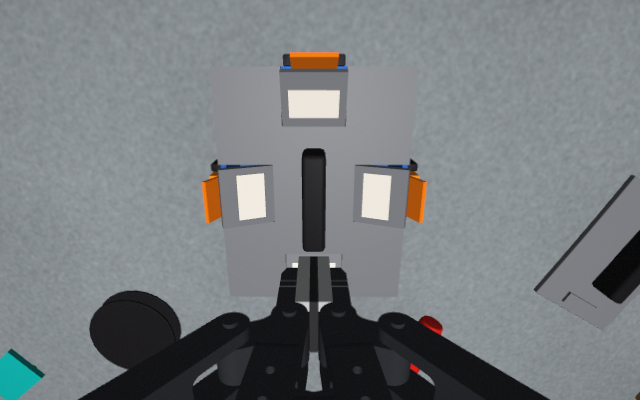

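```bash
python3 - <<'E'
from h import *
for n,p in (("1",(.6343,.0200)),("2",(.5563,.0458)),("3",(.5061,-.0192)),("4",(.5841,-.0450))): togo((*p,.078),17.05,True)
E
```

```text
t 10.45 tcp [ 0.5671 -0.001   0.1714] shift(mm) [ 93.2  -0.4 -70.6] turn [-0.05  0.12  0.04] F [-0.6068  0.4658 -0.7674] w 0.0003
t 10.45 tcp [ 0.5671 -0.001   0.1714] shift(mm) [ 93.4 -47.9  -3.6] turn [-0.05  0.12  0.04] F [-0.6068  0.4658 -0.7674] w 0.0003
t 10.45 tcp [ 0.5671 -0.001   0.1714] shift(mm) [93.5 -0.4 63.4] turn [-0.05  0.12  0.04] F [-0.6068  0.4658 -0.7674] w 0.0003
t 10.45 tcp [ 0.5671 -0.001   0.1714] shift(mm) [93.3 47.1 -3.6] turn [-0.05  0.12  0.04] F [-0.6068  0.4658 -0.7674] w 0.0003
```

```bash
python3 -m crank '[{"tx":0,"ty":0,"tz":-0.03,"ax":0,"ay":0.1,"az":0,"jaw":-1},{"tx":0.02,"ty":0,"tz":-0.06,"ax":0,"ay":0.1,"az":0,"jaw":-1},{"tx":0.05,"ty":0,"tz":-0.0705,"ax":0,"ay":0.1,"az":0,"jaw":-1},{"tx":0.08,"ty":0,"tz":-0.0705,"ax":0,"ay":0.1,"az":0,"jaw":-1},{"tx":0.093,"ty":0,"tz":-0.0705,"ax":0,"ay":0.1,"az":0,"jaw":-1},{"tx":0.093,"ty":0,"tz":-0.0705,"ax":0,"ay":0.1,"az":0,"jaw":-1},{"tx":0.093,"ty":0,"tz":-0.0705,"ax":0,"ay":0.1,"az":0,"jaw":-1},{"tx":0.093,"ty":0,"tz":-0.0705,"ax":0,"ay":0.1,"az":0,"jaw":-1}]'
python3 - <<'E'
from h import *
togo((.6343,.02,.061),17.05,True)
p,d=manip.grab_frame("wrist");cv2.imwrite("pics/w8.png",p[:,:,::-1])
E
```

```text
t: 11.25
tcp_pos: [0.6365, 0.02, 0.0812]
orientation: [2.066, 0.308, -2.058]
wrist_force: [-0.2, 0.1, -0.5]
gripper_width: -0.0002
t 11.25 tcp [0.6365 0.02   0.0812] shift(mm) [20.1 -0.7  2.2] turn [-0.05 -0.24 -0.03] F [-0.2098  0.0813 -0.4513] w -0.0002
```

View pics/w8.png

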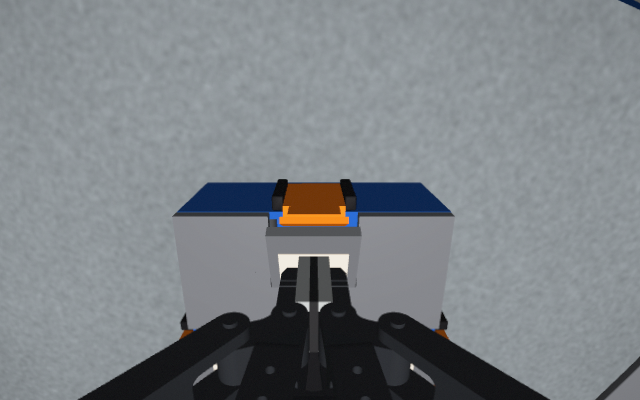

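```bash
python3 -m crank '[{"tx":0.008,"ty":0,"tz":0.0015,"ax":0,"ay":-0.1,"az":0,"jaw":-1},{"tx":0.012,"ty":0,"tz":0.0015,"ax":0,"ay":-0.1,"az":0,"jaw":-1},{"tx":0.014,"ty":0,"tz":0.0015,"ax":0,"ay":-0.1,"az":0,"jaw":-1},{"tx":0.016,"ty":0,"tz":0.0015,"ax":0,"ay":-0.1,"az":0,"jaw":-1},{"tx":0.018,"ty":0,"tz":0.0015,"ax":0,"ay":-0.1,"az":0,"jaw":-1},{"tx":0.018,"ty":0,"tz":0.0015,"ax":0,"ay":-0.1,"az":0,"jaw":-1}]'
```

```text
t: 11.9
tcp_pos: [0.6364, 0.0198, 0.0629]
orientation: [2.067, 0.308, -2.057]
wrist_force: [2.6, 0.8, 2.9]
gripper_width: -0.0003
```

```bash
python3 -m crank '[{"tx":0.001,"ty":0,"tz":0.001,"ax":0,"ay":0,"az":0,"jaw":-1},{"tx":0.002,"ty":0,"tz":0.001,"ax":0,"ay":0,"az":0,"jaw":-1},{"tx":0.003,"ty":0,"tz":0.001,"ax":0,"ay":0,"az":0,"jaw":-1},{"tx":0.003,"ty":0,"tz":0.001,"ax":0,"ay":0,"az":0,"jaw":-1}]'
```

```text
t: 12.3
tcp_pos: [0.6355, 0.0196, 0.0611]
orientation: [2.067, 0.308, -2.057]
wrist_force: [-0.3, 0.4, 12.5]
gripper_width: -0.0002
```

```bash
python3 -m crank '[{"tx":0.001,"ty":0,"tz":0,"ax":0,"ay":0,"az":0,"jaw":-1},{"tx":0.002,"ty":0,"tz":0,"ax":0,"ay":0,"az":0,"jaw":-1},{"tx":0.002,"ty":0,"tz":0,"ax":0,"ay":0,"az":0,"jaw":-1}]'; python3 - <<'E'
from h import *
p,d=manip.grab_frame("wrist");cv2.imwrite("pics/w9.png",p[150:310,150:480,::-1]);togo((.6343,.02,.061),17.05,True)
E
```

```text
t: 12.6
tcp_pos: [0.6355, 0.0196, 0.061]
orientation: [2.066, 0.306, -2.056]
wrist_force: [-4.7, -1.1, 26.1]
gripper_width: 0.0003
t 12.65 tcp [0.6355 0.0196 0.061 ] shift(mm) [-0.  -0.8  1. ] turn [-0.05 -0.26 -0.13] F [-5.1039 -1.2174 26.8527] w -0.0005
```

View pics/w9.png

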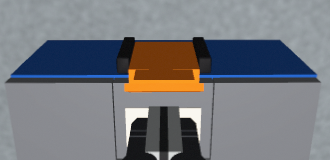

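Hard stop reached at z 0.061 with 26 N, and the orange nose is over the tab edge. Moving to pad 2.

```bash
python3 -m crank '[{"tx":-0.005,"ty":0,"tz":0,"ax":0,"ay":0,"az":0,"jaw":-1},{"tx":-0.03,"ty":0,"tz":0,"ax":0,"ay":0,"az":0,"jaw":-1},{"tx":-0.06,"ty":0,"tz":0.005,"ax":0,"ay":0,"az":0,"jaw":-1},{"tx":-0.06,"ty":-0.024,"tz":0.035,"ax":0,"ay":-0.1,"az":0,"jaw":-1},{"tx":-0.06,"ty":-0.0475,"tz":0.068,"ax":0,"ay":-0.1,"az":0,"jaw":-1},{"tx":-0.05,"ty":-0.0475,"tz":0.068,"ax":0,"ay":-0.1,"az":0,"jaw":-1},{"tx":-0.026,"ty":-0.0475,"tz":0.068,"ax":0,"ay":-0.1,"az":0,"jaw":-1},{"tx":-0.026,"ty":-0.0475,"tz":0.068,"ax":0,"ay":-0.1,"az":0,"jaw":-1},{"tx":-0.026,"ty":-0.0475,"tz":0.068,"ax":0,"ay":-0.1,"az":0,"jaw":-1},{"tx":-0.026,"ty":-0.0475,"tz":0.068,"ax":0,"ay":-0.1,"az":0,"jaw":-1}]'; python3 - <<'E'
from h import *
togo((.5563,.0458,.061),17.05,True)
p,d=manip.grab_frame("wrist");cv2.imwrite("pics/w10.png",p[:,:,::-1])
E
```

```text
t: 13.65
tcp_pos: [0.5547, 0.0447, 0.083]
orientation: [2.061, 0.308, -2.063]
wrist_force: [0.4, -0.5, 0.1]
gripper_width: -0.0001
t 13.65 tcp [0.5547 0.0447 0.083 ] shift(mm) [22.  -0.6 -1.8] turn [-0.06  0.07  0.02] F [ 0.4163 -0.4778  0.08  ] w -0.0001
```

View pics/w10.png

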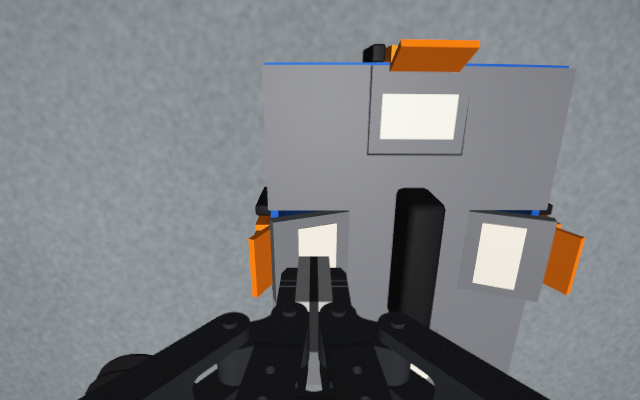

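Tab 1 is flush under its catch at about (430,55), and the fingers are over pad 2.

```bash
python3 -m crank '[{"tx":0.008,"ty":0,"tz":-0.0015,"ax":0,"ay":0,"az":0,"jaw":-1},{"tx":0.014,"ty":0,"tz":-0.0015,"ax":0,"ay":0,"az":0,"jaw":-1},{"tx":0.016,"ty":0,"tz":-0.0015,"ax":0,"ay":0,"az":0,"jaw":-1},{"tx":0.018,"ty":0,"tz":-0.0015,"ax":0,"ay":0,"az":0,"jaw":-1},{"tx":0.02,"ty":0,"tz":-0.0015,"ax":0,"ay":0,"az":0,"jaw":-1},{"tx":0.022,"ty":0,"tz":-0.0015,"ax":0,"ay":0,"az":0,"jaw":-1},{"tx":0.022,"ty":0,"tz":-0.0015,"ax":0,"ay":0,"az":0,"jaw":-1}]'
```

```text
t: 14.4
tcp_pos: [0.5563, 0.0471, 0.0611]
orientation: [2.062, 0.311, -2.062]
wrist_force: [-1.0, 4.0, 6.2]
gripper_width: 0.0001
```

```bash
python3 -m crank '[{"tx":0.001,"ty":0.001,"tz":0,"ax":0,"ay":0,"az":0,"jaw":-1},{"tx":0.002,"ty":0.001,"tz":0,"ax":0,"ay":0,"az":0,"jaw":-1},{"tx":0.003,"ty":0.001,"tz":0,"ax":0,"ay":0,"az":0,"jaw":-1},{"tx":0.003,"ty":0.001,"tz":0,"ax":0,"ay":0,"az":0,"jaw":-1}]'; python3 - <<'E'
from h import *
togo((.5563,.0458,.061),17.05,True)
E
```

```text
t: 14.8
tcp_pos: [0.5564, 0.0471, 0.0609]
orientation: [2.061, 0.311, -2.061]
wrist_force: [-11.1, 2.5, 31.7]
gripper_width: -0.0001
t 14.80 tcp [0.5564 0.0471 0.0609] shift(mm) [-0.1  1.2  0.4] turn [ 0.08 -0.    0.02] F [-11.0502   2.5457  31.7114] w -0.0001
```

```bash
python3 -m crank '[{"tx":-0.005,"ty":0,"tz":0,"ax":0,"ay":0,"az":0,"jaw":-1},{"tx":-0.03,"ty":0,"tz":0,"ax":0,"ay":0,"az":0,"jaw":-1},{"tx":-0.06,"ty":0.005,"tz":0.005,"ax":0,"ay":0,"az":0,"jaw":-1},{"tx":-0.06,"ty":0.024,"tz":0.035,"ax":0,"ay":0,"az":0,"jaw":-1},{"tx":-0.06,"ty":0.0485,"tz":0.0675,"ax":0,"ay":0,"az":0,"jaw":-1},{"tx":-0.05,"ty":0.0485,"tz":0.0675,"ax":0,"ay":0,"az":0,"jaw":-1},{"tx":-0.026,"ty":0.0485,"tz":0.0675,"ax":0,"ay":0,"az":0,"jaw":-1},{"tx":-0.026,"ty":0.0485,"tz":0.0675,"ax":0,"ay":0,"az":0,"jaw":-1},{"tx":-0.026,"ty":0.0485,"tz":0.0675,"ax":0,"ay":0,"az":0,"jaw":-1},{"tx":-0.026,"ty":0.0485,"tz":0.0675,"ax":0,"ay":0,"az":0,"jaw":-1}]'; python3 - <<'E'
from h import *
togo((.5061,-.0192,.061),17.05,True)
p,d=manip.grab_frame("wrist");cv2.imwrite("pics/w11.png",p[:,:,::-1])
togo((.5061,-.0192,.061),17.05,True)
E
```

```text
t: 15.8
tcp_pos: [0.5063, -0.0211, 0.0842]
orientation: [2.06, 0.31, -2.062]
wrist_force: [-0.1, -0.2, -0.6]
gripper_width: -0.0002
t 15.80 tcp [ 0.5063 -0.0211  0.0842] shift(mm) [23.2 -1.9 -0.4] turn [0.02 0.04 0.02] F [-0.0706 -0.2256 -0.6053] w -0.0002
t 15.85 tcp [ 0.5064 -0.0213  0.0843] shift(mm) [23.3 -2.1 -0.3] turn [0.01 0.03 0.  ] F [0.7674 0.1974 0.0397] w -0.0001
```

View pics/w11.png

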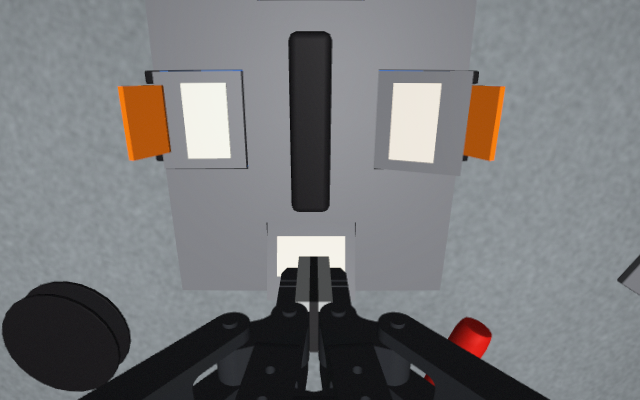

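Tab 2 (left, about (205,120)) is flush and caught, and the fingers are over pad 3. Pressing with a 2 mm y correction.

```bash
python3 -m crank '[{"tx":0.008,"ty":-0.002,"tz":0,"ax":0,"ay":0,"az":0,"jaw":-1},{"tx":0.014,"ty":-0.002,"tz":0,"ax":0,"ay":0,"az":0,"jaw":-1},{"tx":0.017,"ty":-0.002,"tz":0,"ax":0,"ay":0,"az":0,"jaw":-1},{"tx":0.019,"ty":-0.002,"tz":0,"ax":0,"ay":0,"az":0,"jaw":-1},{"tx":0.021,"ty":-0.002,"tz":0,"ax":0,"ay":0,"az":0,"jaw":-1},{"tx":0.023,"ty":-0.002,"tz":0,"ax":0,"ay":0,"az":0,"jaw":-1},{"tx":0.024,"ty":-0.002,"tz":0,"ax":0,"ay":0,"az":0,"jaw":-1}]'
```

```text
t: 16.55
tcp_pos: [0.5039, -0.0202, 0.0609]
orientation: [2.056, 0.306, -2.066]
wrist_force: [-11.8, -1.4, 33.9]
gripper_width: 0.0001
```

```bash
python3 -m crank '[{"tx":-0.005,"ty":0,"tz":0,"ax":0,"ay":0,"az":0,"jaw":-1},{"tx":-0.03,"ty":0,"tz":0,"ax":0,"ay":0,"az":0,"jaw":-1},{"tx":-0.06,"ty":0.005,"tz":-0.005,"ax":0,"ay":0,"az":0,"jaw":-1},{"tx":-0.06,"ty":0.024,"tz":-0.035,"ax":0,"ay":0,"az":0,"jaw":-1},{"tx":-0.06,"ty":0.047,"tz":-0.068,"ax":0,"ay":0,"az":0,"jaw":-1},{"tx":-0.05,"ty":0.047,"tz":-0.068,"ax":0,"ay":0,"az":0,"jaw":-1},{"tx":-0.026,"ty":0.047,"tz":-0.068,"ax":0,"ay":0,"az":0,"jaw":-1},{"tx":-0.026,"ty":0.047,"tz":-0.068,"ax":0,"ay":0,"az":0,"jaw":-1},{"tx":-0.026,"ty":0.047,"tz":-0.068,"ax":0,"ay":0,"az":0,"jaw":-1},{"tx":-0.026,"ty":0.047,"tz":-0.068,"ax":0,"ay":0,"az":0,"jaw":-1}]'; python3 - <<'E'
from h import *
p,d=manip.grab_frame("wrist");cv2.imwrite("pics/w12.png",p[:,:,::-1])
togo((.5841,-.0450,.061),17.05,True)
E
```

```text
t: 17.55
tcp_pos: [0.5839, -0.0447, 0.0861]
orientation: [2.06, 0.309, -2.063]
wrist_force: [-0.1, -0.1, -0.1]
gripper_width: -0.0001
t 17.60 tcp [ 0.5842 -0.0448  0.0864] shift(mm) [25.4  0.1  0.2] turn [-0.02  0.03 -0.02] F [-0.6101  0.1522  0.2755] w -0.0002
```

View pics/w12.png

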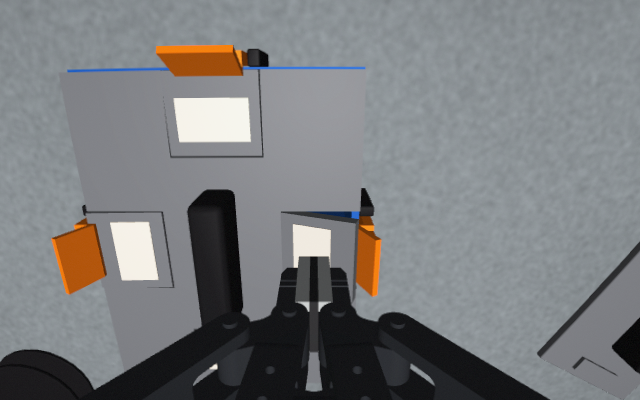

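Tabs 1 and 2 are flush under their catches, and the fingers are over pad 4.

```bash
python3 -m crank '[{"tx":0.01,"ty":0,"tz":0,"ax":0,"ay":0,"az":0,"jaw":-1},{"tx":0.017,"ty":0,"tz":0,"ax":0,"ay":0,"az":0,"jaw":-1},{"tx":0.02,"ty":0,"tz":0,"ax":0,"ay":0,"az":0,"jaw":-1},{"tx":0.022,"ty":0,"tz":0,"ax":0,"ay":0,"az":0,"jaw":-1},{"tx":0.024,"ty":0,"tz":0,"ax":0,"ay":0,"az":0,"jaw":-1},{"tx":0.025,"ty":0,"tz":0,"ax":0,"ay":0,"az":0,"jaw":-1},{"tx":0.026,"ty":0,"tz":0,"ax":0,"ay":0,"az":0,"jaw":-1}]'
```

```text
t: 18.3
tcp_pos: [0.5849, -0.0467, 0.061]
orientation: [2.061, 0.304, -2.061]
wrist_force: [-4.7, -3.3, 20.9]
gripper_width: 0.0001
```

```bash
python3 -m crank '[{"tx":0.001,"ty":0,"tz":0,"ax":0,"ay":0,"az":0,"jaw":-1},{"tx":0.001,"ty":0,"tz":0,"ax":0,"ay":0,"az":0,"jaw":-1}]'; python3 -m crank '[{"tx":-0.008,"ty":0,"tz":0,"ax":0,"ay":0,"az":0,"jaw":-1},{"tx":-0.05,"ty":0,"tz":0,"ax":0,"ay":0,"az":0,"jaw":-1},{"tx":-0.1,"ty":-0.01,"tz":0,"ax":0,"ay":0,"az":0,"jaw":-1},{"tx":-0.15,"ty":-0.03,"tz":-0.04,"ax":0,"ay":0,"az":0,"jaw":-1},{"tx":-0.17,"ty":-0.047,"tz":-0.07,"ax":0,"ay":0,"az":0,"jaw":-1},{"tx":-0.17,"ty":-0.047,"tz":-0.1,"ax":0,"ay":0,"az":0,"jaw":-1},{"tx":-0.17,"ty":-0.047,"tz":-0.1,"ax":0,"ay":0,"az":0,"jaw":-1},{"tx":-0.17,"ty":-0.047,"tz":-0.1,"ax":0,"ay":0,"az":0,"jaw":-1},{"tx":-0.17,"ty":-0.047,"tz":-0.1,"ax":0,"ay":0,"az":0,"jaw":-1}]'; python3 - <<'E'
from h import *
st=manip.read_state()
p,d=manip.grab_frame("wrist");cv2.imwrite("pics/w13.png",p[:,:,::-1])
q,P,hsv=lidmeas(st,p,d,(.5703,.0002),z=.061);print(q.mean(0))
a=np.radians(17.05);Q=(P[...,:2]-[.5702,.0004])@np.array([[np.cos(a),-np.sin(a)],[np.sin(a),np.cos(a)]])
for n,x,y in (("t1",82,14),("t2",14,62),("t3",-82,14),("t4",14,-62),("++",75,50),("+-",75,-50),("-+",-75,50),("--",-75,-50),("pad1",68,0),("pad2",0,48),("pad3",-68,0),("pad4",0,-48)):
    k=np.hypot(Q[...,0]-x/1e3,Q[...,1]-y/1e3)<.005;print(n,k.sum(),np.round(np.median(P[k][:,2])*1e3,2) if k.sum() else None)
for n in ("side","scene"):
    p,d=manip.grab_frame(n);cv2.imwrite(f"pics/{n}13.png",p[:,:,::-1])
E
```

```text
t: 18.5
tcp_pos: [0.5849, -0.0467, 0.061]
orientation: [2.061, 0.303, -2.061]
wrist_force: [-4.5, -3.6, 21.7]
gripper_width: -0.0
t: 19.4
tcp_pos: [0.6644, 0.0282, 0.2268]
orientation: [2.057, 0.307, -2.067]
wrist_force: [-0.2, -0.1, -0.4]
gripper_width: -0.0001
[313.0162 210.502 ] [ 37  20 739] [0.6334 0.0199 0.061 ]
[264.6013 274.8198] [ 22  31 627] [0.5539 0.0461 0.061 ]
[361.6555 274.8102] [ 22  31 627] [ 0.5821 -0.0463  0.061 ]
[0.5898 0.0066 0.061 ]
t1 82 63.29
t2 79 63.41
t3 0 None
t4 72 63.41
++ 88 62.05
+- 86 61.85
-+ 0 None
-- 0 None
pad1 85 63.23
pad2 68 63.2
pad3 0 None
pad4 64 63.1
```

View pics/w13.png

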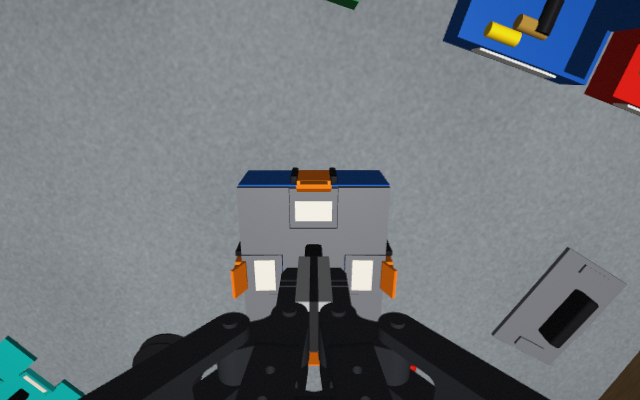

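View pics/side13.png

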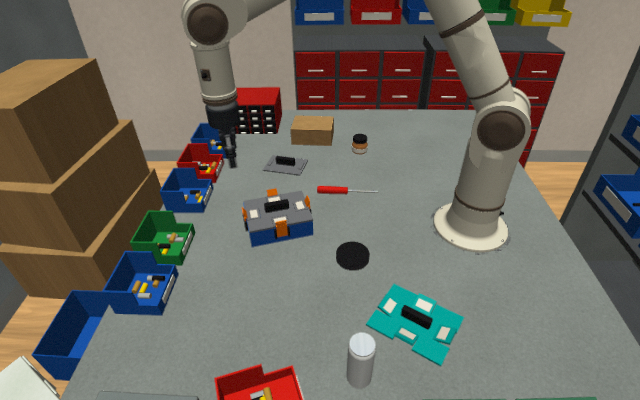

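The side view shows the lid on the box at (278,215) with nothing blocking it. Tab 3 is hidden from the wrist camera, so I'll check it in the side and scene depth.

```bash
python3 - <<'E'
from h import *
a=np.radians(17.05)
for n in ("side","scene"):
    p,d=manip.grab_frame(n);P=cloud(manip.calibration(n),d);Q=(P[...,:2]-[.5702,.0004])@np.array([[np.cos(a),-np.sin(a)],[np.sin(a),np.cos(a)]])
    print(n)
    for nm,x,y in (("t1",80,16),("t2",16,60),("t3",-80,16),("t4",16,-60),("++",75,50),("+-",75,-50),("-+",-75,50),("--",-75,-50),("pad1",68,0),("pad2",0,48),("pad3",-68,0),("pad4",0,-48)):
        k=(np.hypot(Q[...,0]-x/1e3,Q[...,1]-y/1e3)<.007)&(P[...,2]<.075);print(nm,k.sum(),np.round(np.median(P[k][:,2])*1e3,2) if k.sum() else None)
    c=p[185:255,230:325] if n=="side" else p[195:260,280:350]
    cv2.imwrite(f"pics/f_{n}.png",cv2.resize(c[...,::-1],None,fx=6,fy=6,interpolation=cv2.INTER_CUBIC))
E
```

```text
side
t1 11 61.25
t2 9 61.28
t3 11 61.34
t4 11 61.19
++ 12 59.13
+- 11 59.33
-+ 13 60.15
-- 11 59.91
pad1 12 61.63
pad2 11 61.58
pad3 12 60.99
pad4 11 60.87
scene
t1 11 -0.66
t2 18 58.86
t3 0 None
t4 18 59.43
++ 18 58.86
+- 13 58.97
-+ 3 59.33
-- 4 58.69
pad1 18 59.76
pad2 15 58.12
pad3 6 59.19
pad4 17 58.36
```

View pics/f_side.png

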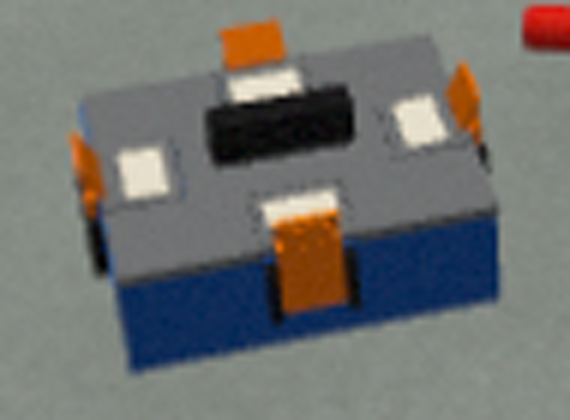

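View pics/f_scene.png

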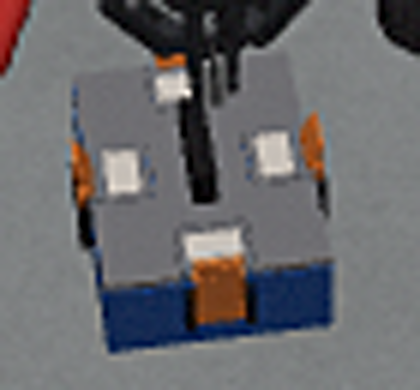

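All four tabs read the same height, about 1 to 2 mm above the plate, so they are held under the catches. The four corners are level within about 1 mm. Handing in.

```bash
python3 -c "
from station import manip
print(manip.close_job(), manip.read_state()['t'])"
```

```text
the job is handed in; nothing more can be done
the job is handed in; nothing more can be done
```

The box is closed: its own lid sits on the rim and all four tabs have snapped under their catches. I gripped the lid by its handle, set it between the catches (about 12 N while seating) and released it. I then pressed pads 1 to 4 in order until each stopped hard at z ≈ 0.061 m. The readings after each press were about 27, 32, 34 and 22 N, well under the 80 N limit. The robot then moved clear, with its last images taken about 20 s in.

**Last checks:**
- **Tabs:** in the side-camera depth all four tabs read the same height, 61.2–61.3 mm.
- **Level:** the four plate corners read 59.1–60.2 mm, so the lid is level to about 1 mm. That is 1–2 mm below the nominal 61 mm, within calibration error.
- **Tab 3:** it was hidden from the wrist camera in the final view, so I confirmed it only from the side-camera depth and its hard stop.
- **Failed reading:** the scene camera gave no usable depth for tabs 1 and 3. Its other lid and tab heights also read about 2 mm low.
- **Other items:** the smaller lid and the other items on the bench look unmoved in the side view. I did not measure them again.

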